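Refit the service hatch of the bench supply box

ROBOT

A 7-joint arm with a two-finger parallel gripper is mounted at the origin on the work surface. World frame = base frame: x ahead of the robot, y to its left, z up, the work surface at z = 0. Lengths are in m, angles in rad, forces in N, time in s.
With the tool pointing down it reaches from about 0.4 to 0.9 m from the base axis. Payload 5.5 kg.
Tool frame: the origin (TCP) lies midway between the tips of the shut fingers; the grasp point (between the pads) lies 19 mm behind it; z points along the fingers, y is the line along which they close (so a half turn about z gives the same grasp; the last joint's range is limited). The gripper opens to 85 mm and grips with 20 to 120 N. Pads are 22 mm wide; open, the fingers measure 114 mm over their backs; the gripper's body (76 mm by 85 mm) begins 54 mm behind the grasp point. The pads swing forward as they close: fully open they stand 13 mm farther back than shut.
Start: joints at [-1.046, 0.501, -0.427, 1.55, 0.221, 1.138, -0.21], TCP at [0.168, 0.628, 0.231] pointing down, gripper open.
Joint ranges: [-2.88, 2.88], [-0.31, 2.03], [-1.54, 1.56], [0.2, 2.42], [-1.41, 4.55], [0.19, 2.02], [-2.57, 2.57]. Speed limits (rad/s): [2.57, 2.57, 3.14, 3.14, 3.14, 3.14, 3.14].

INTERFACE

Orientations are given as a unit quaternion [w, x, y, z].
In Python, from plant import ctrl gives the robot as it stands. The module is installed in compiled form; this text tells all that it offers. Calls block until the motion is done:
- ctrl.movep(position, orientation): joint-space move of the TCP to a pose.
- ctrl.move_l(position, rot=None, v=0.15): straight line of the TCP; rot=None keeps the orientation; v is the mean speed in m/s.
- ctrl.goto_joints(angles): joint-space move.
- ctrl.gripper_to(opening): finger opening in m; the grip force is fixed at half the most; returns when the fingers have stopped.
- ctrl.pause(seconds).
- ctrl.solve_ik(position, orientation): joint angles nearest the present ones, or None.
- ctrl.get_state(): the state.
- ctrl.capture(name): name is "side" or "top" or "wrist"; returns (picture, depth): 384x512x3 uint8, red, green, blue; 384x512 float32, m along the optical axis (not along the pixel's ray), 0 where there is no reading.
- ctrl.camera_model(name): a dict with "K" (3x3 intrinsics, pixels), "k1" (the pictures are not rectified: a ray, as slopes to the right and down, at radius r is drawn at 1 + k1 r^2 times it, then the intrinsics apply), "world_to_cam" (4x4, takes a point from world to camera coordinates). Camera axes: x right, y up, looking along -z (the intrinsics and any distortion apply to the point x, -y, -z); pixel columns grow to the right and rows downward; lengths in m; the calibration is good to about 2 mm. A picture is of the moment at which its call begins: read the wrist's pose just before it. camera_model takes no time and is no camera call; for the wrist camera it gives the pose at the moment of the call.
A pose or a line that the arm cannot do raises ctrl.PlanningError and nothing moves.
- ctrl.close_job(): hands the job in; it is judged then, once.
The state is a dict: "t": time; "qpos": joint angles; "qd": joint speeds; "tau": joint torques, N m; "eef_pos": TCP position; "orientation": TCP orientation; "force": force on the tool from outside, world axes, zero at the start; "ft_torque": the same for the moment, N m; "finger_gap": finger opening in m; "grip_force": force on a finger pad.
Only numpy, scipy, OpenCV 4.12 (cv2) and the standard library are available. Lean on these libraries where they do the work, as an engineer would, in place of code of your own. Each camera call takes 0.05 s, during which the arm holds its last target. There are 200 camera calls.

TASK

Put the loose aluminium service hatch back into the grey supply box that is screwed to the bench (either way round): it is longer than the opening, so tilt it, slip its low end under the lip at the blue-marked end, then lower the other end through the opening until the hatch lies flat on the white ledges inside. Then, still holding it, slide it flat towards the red-marked end until it bears firmly (about 10 N) on the sprung earth contact tucked somewhere under the lip there, ease off and let go, leaving it flat on the ledges with both ends caught under the lips. Work gently: no knocks or heavy pushing on the box or contact, no dropping, and leave the other things on the bench alone.

Things in the scene. Friction and masses are not known exactly. Their poses are not given: they have to be found in the camera images.
- hatch: Loose aluminium plate, 160 mm long (x), 110 wide (y), 5 thick, 0.24 to 0.39 kg, lying flat on the bench; same both ways round. Origin: centre of its underside, z up. Black grab handle on top: a bar along x, 74 mm long, 14 wide (y), 20 high, its centre 45 mm above the underside (free to 35 mm), on two posts at x = +-30 mm. Take the bar with the fingers closing along y.
- hatch_end_a (a point): Middle of the lower edge of the hatch's +x end (80 mm along x from the origin, at the underside).
- hatch_end_b (a point): Middle of the lower edge of the hatch's -x end (80 mm along -x from the origin, at the underside).
- box: Grey supply box fixed to the bench, 218 mm long (x, -112 to +106), 136 wide, 83 high. Origin: below the middle of the opening, at bench level; x runs from the blue-marked end (-x) to the red-marked end (+x), z up. Opening in the top: 132 mm long (x -66 to +66), 116 wide (y -58 to +58). Lips 3 mm thick (heights 80 to 83 mm) overhang both ends; the side walls go straight down.
- box_ledge (a point): Middle of the opening at the height of the white ledges inside (60 mm above the bench), axes as the box. The ledge rim carries the hatch: at both ends it reaches from the end wall in to x = +-50 mm, along the sides it is 13 mm wide. Free height between ledge and lip: 20 mm.
- box_blue_lip (a point): Middle of the lip edge at the blue-marked end (box x = -66 mm), upper side, 83 mm above the bench. The pocket under this lip is 36 mm deep (end wall at box x = -102 mm): a hatch pushed 28 to 36 mm in under it has its other end clear of the red-end lip.
- box_red_lip (a point): Middle of the lip edge at the red-marked end (box x = +66 mm), upper side, 83 mm above the bench. The sprung contact is under this lip.
- stop: Sprung earth contact of the box; origin and axes as the box. Seen: its red housing, 12 by 60 by 30 mm, outside the +x end wall. Tucked under the red-end lip, unseen from above: a brass pad 70 mm wide. Its face is not measured: untouched it is 3 to 21 mm in from the lip edge (box x 69 to 87 mm). Pushed to +x it gives 1 mm per 5 N, 5 mm at most, and springs back.
- multimeter: Red multimeter, 190 by 88 by 32 mm; not part of the job. Origin: centre of its underside.
- lemon: Lemon standing on end, 61 mm high, 58 mm across; not part of the job. Origin: centre of its underside.
- copper_plate: Copper plate, 50 by 40 by 4 mm; not part of the job. Origin: centre of its underside.
- zinc_plate: Zinc plate, 50 by 40 by 4 mm; not part of the job. Origin: centre of its underside.
- screwdriver: Screwdriver with green handle, lying; not part of the job. Origin: centre of its underside.
- rod_stand: Wooden stand with three steel rods and a wooden crossbar, 70 by 180 mm, 165 mm high; not part of the job. Origin: centre of its underside.
- cup: White mug, 76 mm across, 85 mm high; not part of the job. Origin: centre of its underside.
- parts_tray: Blue plastic tray, 160 by 120 by 35 mm; not part of the job. Origin: centre of its underside.
Mind the look-alikes: they are no part of the job. Leave any orange, purple or turquoise look-alike of the hatch alone.

How it is judged:
By the outcome, as a careful person would: the job done as asked, in the order asked, and still so for the second after the job is handed in, with the robot touching nothing.
It also fails if it takes over 61 s, if anything falls off the work surface, if the arm or the gripper's body presses on something with over 40 N, if the wrist force passes 120 N, or if a joint passes its speed limit or range.

## Working session

There is one attempt and no reset: what is moved stays moved. The work goes in short steps, each a Python script; the robot and the scene stay as the last script left them, time stands still between calls to the robot, and variables do not carry over. Pictures are saved under pics/ and viewed, at most 10 in all, crops included, and the job is handed in when it is done.

```bash
mkdir -p pics; cat > h.py <<'E'
import numpy as np, cv2
from plant import ctrl
def shot(cam,fn):
    m=ctrl.camera_model(cam); im,d=ctrl.capture(cam)
    cv2.imwrite('pics/'+fn+'.png',im[:,:,::-1]); np.savez('pics/'+fn+'.npz',im=im,d=d,K=m['K'],k1=m['k1'],T=m['world_to_cam'])
    return im,d
def load(fn): return np.load('pics/'+fn+'.npz')
def rays(s,uv):
    uv=np.asarray(uv,float).reshape(-1,1,2)
    K=s['K']; n=(uv[:,0]-[K[0,2],K[1,2]])/[K[0,0],K[1,1]]
    k=float(s['k1']); u=n.copy()
    for _ in range(20): u=n/(1+k*(u**2).sum(1,keepdims=True))
    T=np.linalg.inv(s['T']); d=np.c_[u[:,0],-u[:,1],-np.ones(len(u))]
    return T[:3,3],d@T[:3,:3].T
def onplane(s,uv,z):
    o,d=rays(s,uv); return o+d*((z-o[2])/d[:,2])[:,None]
def pt(s,uv):
    o,d=rays(s,uv); uv=np.asarray(uv,int).reshape(-1,2); return o+d*s['d'][uv[:,1],uv[:,0]][:,None]
E
python3 - <<'E'
from h import *
a,_=shot('top','top0'); b,_=shot('side','side0')
s=ctrl.get_state();print(s['t'],s['orientation'],s['force'],s['finger_gap'])
E
```

```text
0.1 [-1.28830960e-04  1.30490604e-01  9.91449165e-01 -8.60120024e-04] [ 0.80154655 -0.18626217  0.01814678] 0.08575735416858618
```

View pics/top0.png

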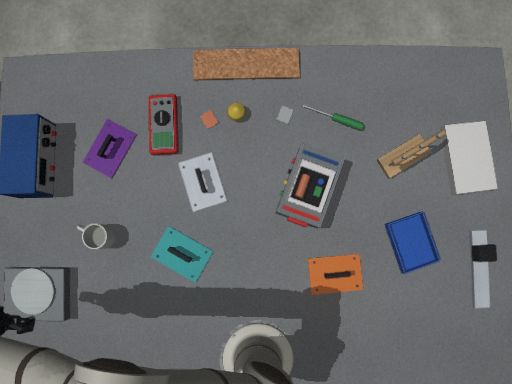

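View pics/side0.png

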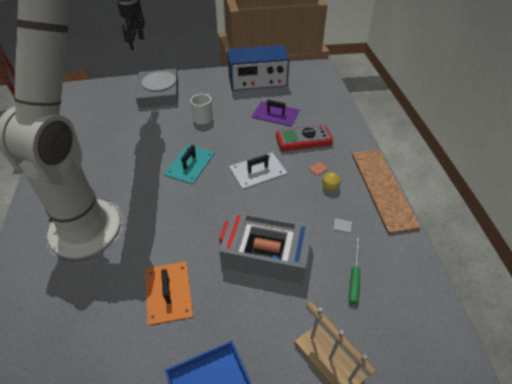

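The top view shows the aluminium hatch at about (203,181) and the box at (312,187). The box's blue stripe is at (323,157), with its red stripe and housing at (300,215). The orange, teal and purple plates are look-alikes.

```bash
python3 - <<'E'
from h import *
s=load('top0'); im=s['im']; d=s['d']
print(s['K'][0,0], s['k1'])
hsv=cv2.cvtColor(im,cv2.COLOR_RGB2HSV)
v,u=np.mgrid[0:384,0:512]; P=pt(s,np.c_[u.ravel(),v.ravel()]).reshape(384,512,3)
def rect(p):
    (c,wh,a)=cv2.minAreaRect(p[:,:2].astype(np.float32)*1000); return np.round(c,1),np.round(wh,1),round(a,2)
# hatch
m=((hsv[...,2]>140)&(hsv[...,1]<50)).astype(np.uint8); m[:,:165]=0;m[:,240:]=0;m[:140]=0;m[225:]=0
c=max(cv2.findContours(m,0,1)[0],key=cv2.contourArea)[:,0]
print('hatch',rect(onplane(s,c,.005)))
hb=np.zeros_like(m); cv2.fillConvexPoly(hb,cv2.convexHull(c),1)
k=(hb>0)&(hsv[...,2]<70); q=np.c_[u[k],v[k]]; print('bar',rect(onplane(s,q,.055)), 'z',P[k][:,2].max())
k=(hb>0)&(P[...,2]>.045); print('bar by depth',rect(P[k]),np.median(P[k][:,2]))
# box
reg=np.zeros_like(m,bool);reg[140:235,265:355]=1
k=reg&(P[...,2]>.076)&(P[...,2]<.092); print('box',rect(P[k]),np.median(P[k][:,2]),k.sum())
H=hsv[...,0]
for n,mm in (('blue',(H>100)&(H<130)&(hsv[...,1]>120)),('red',((H<8)|(H>172))&(hsv[...,1]>140))):
    mm=mm&k; print(n,mm.sum(),rect(onplane(s,np.c_[u[mm],v[mm]],.083)))
print('ground',np.median(P[240:260,300:305,2]))
w=ctrl.camera_model('wrist'); S=ctrl.get_state()
print(w['K'][0], np.linalg.inv(w['world_to_cam'])[:3], S['eef_pos'])
E
```

```text
459.9949382720915 -0.1331369415774777
hatch (array([540.2, 163.7]), array([161.6, 111.2]), 16.79)
bar (array([537.4, 160.8]), array([73.7, 12.5]), 17.0) z 1.4163216778604586
bar by depth (array([457.3,  98.7]), array([281.,  38.]), 38.12) 0.055798738770348244
box (array([ 510. , -161.5]), array([137.8, 229.1]), 68.6) 0.08365928120707822 1728
blue 113 (array([ 594.9, -194.8]), array([106.2,   9.3]), 68.73)
red 205 (array([ 483. , -112.2]), array([187.9,  83. ]), 21.11)
ground 0.0009800477274216624
[265.22191144   0.         259.40434254] [[ 0.25980204 -0.92823396 -0.26624165  0.10015191]
 [ 0.96566043  0.24925185  0.07330376  0.64438276]
 [-0.00168182 -0.2761435   0.96111495  0.37326214]] [0.16811426 0.62725449 0.23035053]
```

```bash
cat >> h.py <<'E'
from scipy.spatial.transform import Rotation as R
def quat(yaw,tilt=0):
    # tool x at heading yaw, tool z down; tilt raises the tool-x end (rotation about horizontal axis)
    c,s=np.cos(yaw),np.sin(yaw)
    x=np.array([c,s,0]); z=np.array([0,0,-1.]); M=np.c_[x,np.cross(z,x),z]
    ax=np.cross(x,[0,0,1.])
    q=(R.from_rotvec(ax*tilt)*R.from_matrix(M)).as_quat()
    return q[[3,0,1,2]]
E
python3 - <<'E'
from h import *
bx=np.deg2rad(158.65); hx=np.deg2rad(196.8)
ctrl.movep([.513,-.161,.30],quat(bx)); S=ctrl.get_state(); print(S['t'],S['eef_pos'],S['qpos'])
ctrl.pause(.2); shot('wrist','wbox')
ctrl.movep([.5395,.1625,.25],quat(hx)); S=ctrl.get_state(); print(S['t'],S['eef_pos'],S['qpos'])
ctrl.pause(.2); shot('wrist','what')
a=load('wbox')['im'];b=load('what')['im']
cv2.imwrite('pics/both.png',np.vstack([a[:300],b[:300]])[:,:,::-1])
E
```

```text
3.125 [ 0.51332366 -0.15997511  0.299809  ] [-0.10812502  0.21404881  0.42197377  1.77527354 -0.09473353  1.17252902
  1.54202401]
4.6167 [0.54030976 0.15997837 0.25036346] [-0.46606649  0.29550118  0.1582005   1.76879626 -0.0505603   1.08083688
  1.56921502]
```

View pics/both.png

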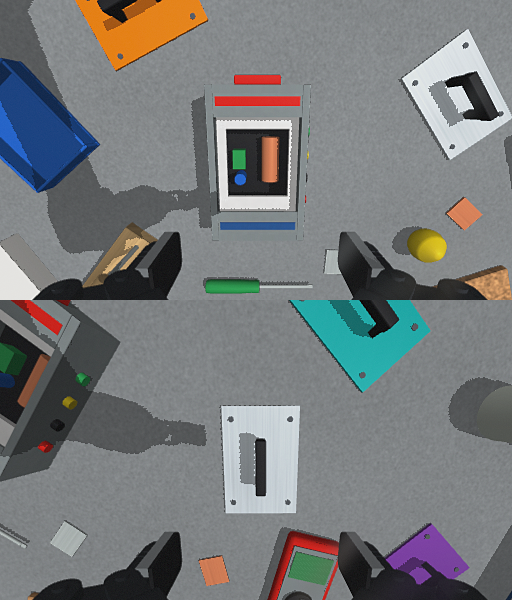

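The upper half is the box view. The red stripe is at about (257,101), the blue stripe at (257,226), and the white ledge rim shows in the opening (cols 217–298, rows 120–210). The lower half is the hatch view, with the plate at cols 222–300, rows 406–513 and the bar at about (261,466).

```bash
python3 - <<'E'
from h import *
def rect(p):
    (c,wh,a)=cv2.minAreaRect(p[:,:2].astype(np.float32)*1000); return np.round(c,1),np.round(wh,1),round(a,2)
v,u=np.mgrid[0:384,0:512]
s=load('wbox'); hsv=cv2.cvtColor(s['im'],cv2.COLOR_RGB2HSV); H,S,V=cv2.split(hsv)
P=pt(s,np.c_[u.ravel(),v.ravel()]).reshape(384,512,3)
reg=(u>195)&(u<325)&(v>60)&(v<245)
C={}
for n,mm in (('blue',(H>100)&(H<130)&(S>100)&(v>215)),('red',((H<8)|(H>172))&(S>140)&(v>90)&(v<112))):
    mm=mm&reg&(P[...,2]>.07); p=onplane(s,np.c_[u[mm],v[mm]],.083); C[n]=p[:,:2].mean(0)*1000; print(n,C[n],rect(p))
d=C['red']-C['blue']; a=np.arctan2(d[1],d[0]); print('heading',np.rad2deg(a),np.hypot(*d))
ex=np.array([np.cos(a),np.sin(a)]); ey=np.array([-ex[1],ex[0]])
mid=(C['red']+C['blue'])/2
top=reg&(P[...,2]>.077)&(P[...,2]<.089); Q=P[top][:,:2]*1000-mid
loc=np.c_[Q@ex,Q@ey]; print('top z',np.median(P[top][:,2]),'x',np.percentile(loc[:,0],[.5,99.5]),'y',np.percentile(loc[:,1],[.5,99.5]))
c=np.abs(loc[:,1])<40; xs=loc[c,0]; print('lip edges', xs[xs<0].max(), xs[xs>0].min())
c=np.abs(loc[:,0])<40; ys=loc[c,1]; print('wall y', ys[ys<0].max(), ys[ys>0].min(),ys.min(),ys.max())
# ledge white, at its visible boundary -> lip edges at z=.083 
w=reg&(V>190)&(S<40); p=onplane(s,np.c_[u[w],v[w]],.083)[:,:2]*1000-mid; l=np.c_[p@ex,p@ey]
print('white at .083',np.percentile(l[:,0],[.5,99.5]),np.percentile(l[:,1],[.5,99.5]), 'ledge z',np.median(P[w][:,2]))
s=load('what'); hsv=cv2.cvtColor(s['im'],cv2.COLOR_RGB2HSV); H,S,V=cv2.split(hsv)
m=((V>150)&(S<50)&(u>210)&(u<312)&(v>95)&(v<225)).astype(np.uint8)
c=max(cv2.findContours(m,0,1)[0],key=cv2.contourArea)[:,0]; print('hatch',rect(onplane(s,c,.005)))
k=(V<55)&(u>235)&(u<285)&(v>120)&(v<210); P=pt(s,np.c_[u[k],v[k]]); t=P[:,2]>.045
print('bar depth',rect(P[t]),np.median(P[t][:,2])); print('bar ray',rect(onplane(s,np.c_[u[k],v[k]][t],.055)))
E
```

```text
blue [ 595.02803897 -197.73268051] (array([ 595. , -197.7]), array([109.2,  11.2]), 68.64)
red [ 432.64286802 -133.75649622] (array([ 432.7, -133.8]), array([108.7,  11. ]), 68.64)
heading 158.49665107267717 174.5333661604618
top z 0.08326312331204805 x [-110.55490473  117.86916845] y [-67.76899947  67.26002042]
lip edges -64.45371594615924 67.90915922927257
wall y -58.034679291382666 57.53692200895762 -68.52380842258285 67.79064553858097
white at .083 [-60.00289369  62.9896098 ] [-45.52113481  53.77430787] ledge z 0.06026434097442476
hatch (array([540.2, 160.8]), array([161.2, 110.8]), 16.68)
bar depth (array([523.4, 155.2]), array([106.6,  12.8]), 16.88) 0.05517077919434721
bar ray (array([539.3, 160.1]), array([72.7, 12.7]), 16.89)
```

```bash
python3 - <<'E'
from h import *
hx=np.deg2rad(196.75)
def st(n):
    S=ctrl.get_state(); print(n,round(S['t'],2),S['eef_pos'].round(4),np.round(S['force'],2),np.round(S['ft_torque'],2),round(S['finger_gap'],4),S['grip_force'])
st('0'); ctrl.gripper_to(.05)
ctrl.move_l([.540,.1605,.06],quat(hx),v=.2); ctrl.move_l([.540,.1605,.029],v=.08); ctrl.pause(.2); st('down')
ctrl.gripper_to(.0); ctrl.pause(.1); st('grip')
ctrl.move_l([.540,.1605,.12],v=.1); ctrl.pause(.3); st('up'); shot('wrist','held')
E
```

```text
0 4.87 [0.54   0.161  0.2503] [-0.17 -0.44 -0.94] [-0.05  0.02  0.03] 0.0852 0.0
down 7.14 [0.5404 0.1606 0.0294] [-0.2  -0.47 -0.25] [ 0.01 -0.02 -0.  ] 0.0504 0.0
grip 7.66 [0.5403 0.1608 0.0294] [-0.62 -0.18  5.27] [ 0.05  0.19 -0.02] 0.0129 59.38904285430908
up 9.02 [0.5398 0.1604 0.1195] [ 0.81  0.21 -2.76] [-0.04 -0.01 -0.02] 0.0128 58.56115221977234
```

View pics/held.png

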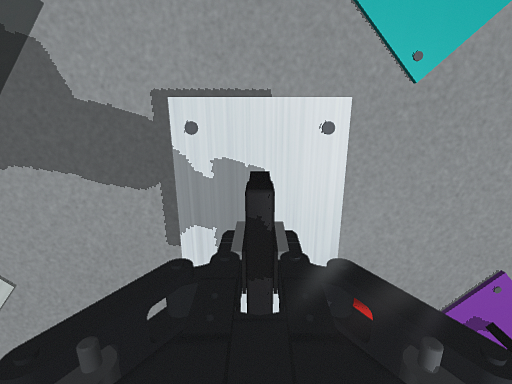

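The hatch is held level. Its camera-side edge runs from about (168,97) to (352,97), so I'll use that to check the in-hand offset and the camera bias.

```bash
python3 - <<'E'
from h import *
s=load('held'); S=ctrl.get_state(); q=np.array(S['orientation']); M=R.from_quat(q[[1,2,3,0]]).as_matrix()
m=((s['im'].min(2)>150)).astype(np.uint8); m[250:]=0; m[:,:140]=0; m[:,380:]=0
c=max(cv2.findContours(m,0,1)[0],key=cv2.contourArea)[:,0]
p=onplane(s,c,.0951)-S['eef_pos']; t=p@M*1000
e=t[t[:,0]>74]; print('end x',np.percentile(t[:,0],99), 'end y range',e[:,1].min(),e[:,1].max())
for lo in (40,60,70):
    e=t[(t[:,0]>lo)&(t[:,0]<lo+10)]; print(lo,e[:,1].min(),e[:,1].max())
print(np.rad2deg(np.arctan2(M[1,0],M[0,0])), M[:,2])
E
```

```text
end x 79.75150655336688 end y range -56.1904197070263 54.14091868056373
40 -55.41349818994764 54.16092558753619
60 -56.202835609476594 54.133940534220635
70 -56.1904197070263 54.14091868056373
-163.24990600708824 [-6.08566575e-04 -3.09234321e-04 -9.99999767e-01]
```

```bash
cat >> h.py <<'E'
YAW=np.deg2rad(158.57); EX=np.array([np.cos(YAW),np.sin(YAW)]); EY=np.array([-EX[1],EX[0]]); ORG=np.array([.5127,-.1641])
HZ=.0294
def pose(Lx,Lz,th,y=0):
    x=Lx+.08*np.cos(th)-HZ*np.sin(th); z=Lz+.08*np.sin(th)+HZ*np.cos(th)
    return np.r_[ORG+EX*x+EY*y,z],quat(YAW,th)
def st(n):
    S=ctrl.get_state(); F=np.array(S['force']); p=np.array(S['eef_pos']); d=p[:2]-ORG
    r=[F[:2]@EX,F[:2]@EY,F[2]]
    print(n,round(S['t'],2),'box xyz mm',np.round(np.r_[d@EX,d@EY,p[2]]*1e3,1),'F',np.round(r,2),'M',np.round(S['ft_torque'],2),round(S['finger_gap'],4)); return np.array(r)
E
python3 - <<'E'
from h import *
T=np.deg2rad(16); a=np.array([np.cos(T),np.sin(T)]); L0=np.array([-.098,.0615])+.05*a
ctrl.move_l([.540,.1605,.19],v=.2)
ctrl.movep(*pose(L0[0],L0[1]+.06,T)); st('above')
p,q=pose(L0[0],L0[1]+.02,T); ctrl.move_l(p,q,v=.1); ctrl.pause(.3); st('near'); print(p)
shot('wrist','near'); shot('side','near_s')
a=load('near')['im']; b=load('near_s')['im'][180:310,190:350]
cv2.imwrite('pics/near2.png',np.vstack([a[:,:,::-1],cv2.resize(b,(512,416))[:200,:,::-1]])); cv2.imwrite('pics/near_side.png',cv2.resize(b,(640,520))[:,:,::-1])
E
```

```text
above 10.79 box xyz mm [ 19.1  -2.6 185.2] F [ 0.6  -0.46 -2.97] M [-0.13 -0.46 -0.03] 0.0125
near 11.64 box xyz mm [ 18.5   0.  146.1] F [-0.57 -0.53 -1.26] M [-0.18 -0.44 -0.  ] 0.0131
[ 0.49514363 -0.15720913  0.14559395]
```

View pics/near.png

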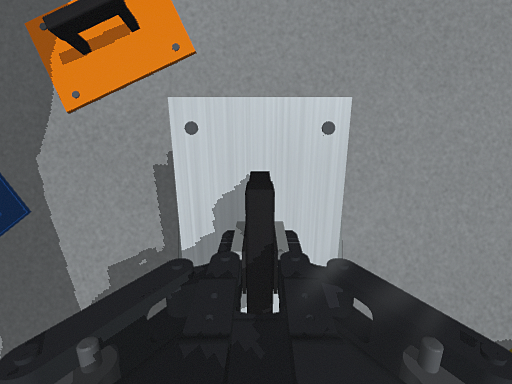

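View pics/near_side.png

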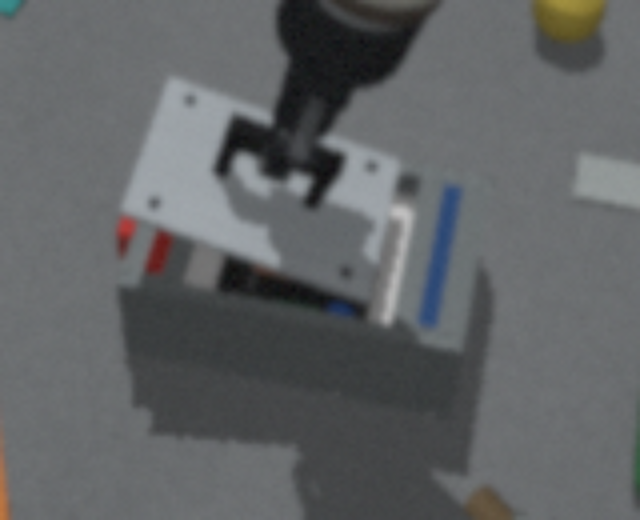

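The wrist view shows the hatch still square in the gripper, edge (168–352,97) as before. The side view shows the low end over the opening beside the blue lip (stripe at about (440,255) in the crop), with the red end raised. Going in with force guards.

```bash
cat > ins.py <<'E'
from h import *
T=np.deg2rad(16); a=np.array([np.cos(T),np.sin(T)]); L1=np.array([-.098,.0615])
b=st('base')
def go(L,th,v,n):
    p,q=pose(L[0],L[1],th); ctrl.move_l(p,q,v=v); ctrl.pause(.1)
    f=st(n)
    if np.abs(f-b).max()>5: ctrl.pause(.2); f=st(n+' again')
    if np.abs(f-b).max()>5: shot('side','stop'); raise SystemExit('force')
for s in (.05,.035,.02,.01,0): go(L1+s*a,T,.05,f'in {s}')
for d in (12,8,5,3,1.5): go(L1+[0,-.0015*(1-d/16)],np.deg2rad(d),.05,f'tilt {d}')
shot('side','tilt'); 
E
python3 ins.py
```

```text
base 11.74 box xyz mm [ 18.7   0.  145.9] F [-0.6   0.5  -2.27] M [-0.17 -0.45  0.03] 0.0132
in 0.05 12.39 box xyz mm [ 18.7   0.  125.7] F [ 0.36 -0.24 -2.07] M [-0.16 -0.44  0.01] 0.0127
in 0.035 12.94 box xyz mm [4.600e+00 1.000e-01 1.213e+02] F [-0.59  0.38 -2.86] M [-0.2  -0.45  0.02] 0.0131
in 0.02 13.49 box xyz mm [-9.800e+00  1.000e-01  1.172e+02] F [-0.06 -0.81 -1.73] M [-0.13 -0.42  0.02] 0.0127
in 0.01 13.94 box xyz mm [-1.950e+01  1.000e-01  1.145e+02] F [ 0.67 -0.13 -1.88] M [-0.2  -0.4  -0.03] 0.0129
in 0 14.39 box xyz mm [-2.910e+01  1.000e-01  1.117e+02] F [ 0.09  0.72 -2.67] M [-0.2  -0.44 -0.01] 0.0131
tilt 12 14.77 box xyz mm [-26.3  -0.2 107. ] F [-0.63 -0.95 -2.79] M [-0.11 -0.34 -0.03] 0.0129
tilt 8 15.14 box xyz mm [-2.390e+01 -1.000e-01  1.014e+02] F [-0.41 -0.27 -3.33] M [-0.08 -0.21 -0.07] 0.0126
tilt 5 15.49 box xyz mm [-21.7  -0.1  97.1] F [ 0.29 -0.09 -2.51] M [-0.04 -0.17 -0.01] 0.0131
tilt 3 15.84 box xyz mm [-20.1  -0.1  94.1] F [ 0.11  0.5  -1.95] M [-0.1  -0.17  0.07] 0.0131
tilt 1.5 16.19 box xyz mm [-19.   -0.   91.8] F [-0.17 -0.31 -2.77] M [-0.03 -0.03 -0.02] 0.013
```

```bash
cat >> h.py <<'E'
def favg(n=8):
    r=[]; 
    for _ in range(n):
        F=np.array(ctrl.get_state()['force']); r.append([F[:2]@EX,F[:2]@EY,F[2]]); ctrl.pause(.02)
    return np.mean(r,0)
E
python3 - <<'E'
from h import *
z=.0606
p,q=pose(-.098,z,0); ctrl.move_l(p,q,v=.03); ctrl.pause(.1); print(z,favg().round(2))
while z>.0575:
    z-=.0004; p,q=pose(-.098,z,0); ctrl.move_l(p,q,v=.02); f=favg(); print(round(z,4),f.round(2))
    if f[2]>0: break
st('seat'); shot('wrist','seat'); shot('side','seat_s')
b=load('seat_s')['im'][180:310,190:350]; cv2.imwrite('pics/seat2.png',np.hstack([cv2.resize(load('seat')['im'],(400,300)),cv2.resize(b,(369,300))])[:,:,::-1])
E
```

```text
0.0606 [-0.12  0.15 -2.3 ]
0.0602 [-0.08  0.08 -2.33]
0.0598 [1.37 0.31 1.48]
seat 17.49 box xyz mm [-18.    0.   89.4] F [1.81 0.49 1.44] M [ 0.15  0.27 -0.05] 0.0133
```

View pics/seat2.png

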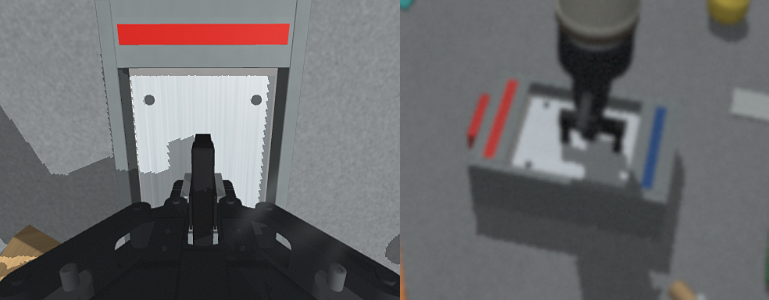

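Both views show the hatch flat inside the walls, with a small gap at the red lip (left part, (200,70)). Next is sliding it towards the contact.

```bash
cat > slide.py <<'E'
from h import *
x=-.098; z=.0600
def to(x,v=.02):
    p,q=pose(x,z,0); ctrl.move_l(p,q,v=v); ctrl.pause(.06); return favg(4)
to(x); f=to(-.0945); print(f.round(2)); x=-.0925; f=to(x); print('slide',f.round(2)); hist=[f]
while x<-.066:
    x+=.0005; f=to(x); hist.append(f); base=np.mean([h[0] for h in hist[:3]])
    S=ctrl.get_state(); e=np.array(S['eef_pos']); 
    print(round(x*1e3,1),'end',round(((e[:2]-ORG)@EX+.08)*1e3,2),round(S['t'],2),f.round(2))
    if f[0]-base<-9.7: break
    if abs(f[1])>6 or abs(f[2])>10: print('odd'); break
print('base',base,'x',x)
E
python3 slide.py
```

```text
[-0.74 -0.61  0.21]
slide [-0.77  0.16  0.31]
-92.0 end 67.92 19.17 [-1.34  0.03  0.13]
-91.5 end 68.41 19.54 [-1.7   0.    0.06]
-91.0 end 68.96 19.92 [-1.32  0.17  0.79]
-90.5 end 69.48 20.29 [-1.57 -0.28  0.53]
-90.0 end 69.96 20.67 [-1.42 -0.08  1.14]
-89.5 end 70.47 21.04 [-1.73  0.3   1.17]
-89.0 end 70.94 21.42 [-1.85 -0.39  1.11]
-88.5 end 71.43 21.79 [-2.1  -0.02  1.15]
-88.0 end 71.96 22.17 [-2.23 -0.12  1.73]
-87.5 end 72.45 22.54 [-2.46 -0.02  1.88]
-87.0 end 72.97 22.92 [-2.72  0.32  1.68]
-86.5 end 73.47 23.29 [-2.75 -0.14  2.3 ]
-86.0 end 73.97 23.67 [-2.66  0.17  2.45]
-85.5 end 74.48 24.04 [-2.99  0.24  2.59]
-85.0 end 74.94 24.42 [-3.11 -0.03  2.27]
-84.5 end 75.46 24.79 [-3.03  0.34  2.9 ]
-84.0 end 75.97 25.17 [-3.4   0.31  2.8 ]
-83.5 end 76.45 25.54 [-3.1  -0.53  2.89]
-83.0 end 76.99 25.92 [-3.28 -0.18  3.61]
-82.5 end 77.46 26.29 [-3.42 -0.12  3.49]
-82.0 end 77.95 26.67 [-3.35  0.17  2.8 ]
-81.5 end 78.3 27.04 [-5.18  0.39  2.41]
-81.0 end 78.58 27.42 [-5.88  0.18  1.52]
-80.5 end 78.74 27.79 [-6.32 -0.32  0.32]
-80.0 end 78.93 28.17 [-6.76 -0.07  0.48]
-79.5 end 79.1 28.54 [-7.09  0.19  0.39]
-79.0 end 79.22 28.92 [-7.77 -0.39  0.74]
-78.5 end 79.4 29.29 [-8.51 -0.3   0.54]
-78.0 end 79.59 29.67 [-8.75  0.3  -0.14]
-77.5 end 79.76 30.04 [-8.84 -0.4   0.  ]
-77.0 end 79.92 30.42 [-10.41  -0.07  -0.24]
-76.5 end 80.09 30.79 [-10.51  -0.85  -0.2 ]
-76.0 end 80.24 31.17 [-11.03  -0.21  -0.77]
base -1.2700821158301363 x -0.07599999999999998
```

Contact was met at an end position of about 78 mm, and I'm at about 10 N net of friction. One small step more, then I ease off.

```bash
cat > ease.py <<'E'
from h import *
z=.0600
def to(x,v=.02):
    p,q=pose(x,z,0); ctrl.move_l(p,q,v=v); ctrl.pause(.06); return favg(4)
def end(): return ((np.array(ctrl.get_state()['eef_pos'])[:2]-ORG)@EX+.08)*1e3
x=-.0755; f=to(x); ctrl.pause(.3); print('push',favg(8).round(2),end())
while x>-.0835:
    x-=.001; f=to(x); print(round(x*1e3,1),round(end(),2),f.round(2))
    if f[0]>.3: break
st('eased'); shot('wrist','eased'); shot('side','eased_s')
b=load('eased_s')['im'][180:310,190:350]; cv2.imwrite('pics/eased2.png',np.hstack([cv2.resize(load('eased')['im'],(400,300)),cv2.resize(b,(369,300))])[:,:,::-1])
E
python3 ease.py
```

```text
push [-11.47  -0.23  -0.85] 80.4044822483279
-76.5 80.24 [-10.06  -0.    -0.07]
-77.5 80.09 [-9.22 -0.3   0.27]
-78.5 79.93 [-7.64 -0.27  0.42]
-79.5 79.71 [-6.18 -0.16  0.84]
-80.5 79.61 [-2.87 -0.49  4.15]
-81.5 79.67 [ 0.01 -0.55  7.67]
-82.5 79.4 [ 2.19 -0.15 10.31]
eased 34.6 box xyz mm [-0.6 -0.1 89.4] F [ 3.19 -0.02 10.43] M [0.17 0.22 0.04] 0.0129
```

View pics/eased2.png

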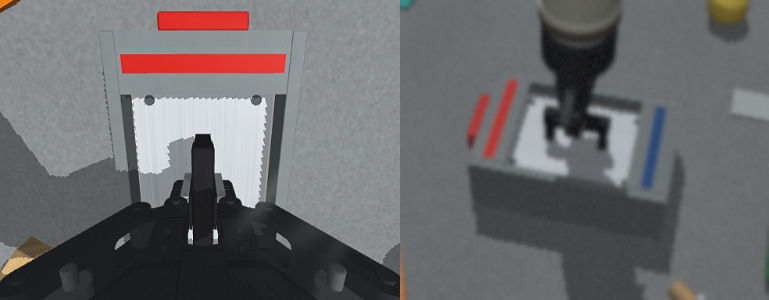

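The hatch is flat and under the red lip, but the gripper presses down about 10 N on it. I'll relieve that before letting go.

```bash
cat > rel.py <<'E'
from h import *
def end(): return ((np.array(ctrl.get_state()['eef_pos'])[:2]-ORG)@EX+.08)*1e3
x=-.0825; z=.0600
for _ in range(12):
    f=favg(5); print(round(x*1e3,2),round(z*1e3,2),round(end(),2),f.round(2))
    if f[2]<.8 and abs(f[0])<1.5: break
    if f[2]>.8: z+=.0003
    if f[0]>1.5: x+=.0004
    elif f[0]<-1.5: x-=.0004
    p,q=pose(x,z,0); ctrl.move_l(p,q,v=.02); ctrl.pause(.05)
st('pre'); S=ctrl.get_state(); print(S['orientation'],quat(YAW))
E
python3 rel.py
```

```text
-82.5 60.0 79.38 [ 2.5  -0.66 10.3 ]
-82.1 60.3 79.03 [ 0.8  -0.07  5.72]
-82.1 60.6 78.43 [-2.41 -0.38 -1.87]
-82.5 60.6 78.03 [-0.67 -0.52 -3.04]
pre 35.93 box xyz mm [-2.   0.2 89.7] F [-0.75 -1.09 -2.31] M [-0.05 -0.21 -0.01] 0.0133
[-5.41084220e-04  1.85973850e-01  9.82554545e-01  1.65152587e-06] [0.         0.18592386 0.98256416 0.        ]
```

```bash
cat > fin.py <<'E'
from h import *
x=-.0825; z=.0606
for _ in range(4):
    z-=.00015; p,q=pose(x,z,0); ctrl.move_l(p,q,v=.02); ctrl.pause(.05); f=favg(5); print(round(z*1e3,2),f.round(2))
    if f[2]>-1.2: break
ctrl.gripper_to(.045); ctrl.pause(.2); st('open')
p,q=pose(x,z+.03,0); ctrl.move_l(p,q,v=.05); p,q=pose(x,z+.16,0); ctrl.move_l(p,q,v=.15); ctrl.pause(.3); st('clear')
shot('wrist','fin'); shot('side','fin_s')
b=load('fin_s')['im'][180:310,190:350]; cv2.imwrite('pics/fin2.png',np.hstack([cv2.resize(load('fin')['im'],(400,300)),cv2.resize(b,(369,300))])[:,:,::-1])
s=load('fin'); v,u=np.mgrid[0:384,0:512]; P=pt(s,np.c_[u.ravel(),v.ravel()]); d=P[:,:2]-ORG; X=d@EX*1e3; Y=d@EY*1e3
w=(s['im'].reshape(-1,3).min(1)>110)&(abs(Y)>12)&(abs(Y)<50)
for x0 in range(-60,61,20):
    k=w&(abs(X-x0)<6); print(x0,[round(float(np.median(P[k&c,2]))*1e3,1) if (k&c).any() else None for c in (Y<0,Y>0)])
E
python3 fin.py
```

```text
60.45 [-0.2   0.26 -2.56]
60.3 [ 0.06  0.33 -2.49]
60.15 [-0.23 -0.29 -2.67]
60.0 [ 0.44  0.11 -1.91]
open 38.08 box xyz mm [-2.6 -0.  89.4] F [-0.15 -0.57 -0.13] M [-0.01 -0.01 -0.08] 0.0452
clear 40.14 box xyz mm [-2.200e+00  1.000e-01  2.488e+02] F [-0.02  0.03 -0.74] M [ 0.03 -0.01  0.06] 0.045
-60 [65.3, 65.2]
-40 [65.2, 65.2]
-20 [65.2, 65.3]
0 [65.3, 65.2]
20 [65.2, 65.3]
40 [65.3, 65.3]
60 [65.3, 65.3]
```

View pics/fin2.png

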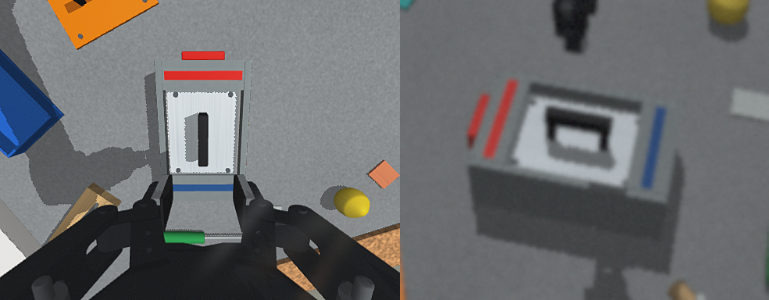

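The hatch lies flat: its top is at 65.2–65.3 mm everywhere I sampled. Both ends are under the lips and the gripper is clear.

```bash
python3 -c "
from plant import ctrl
print(ctrl.close_job())"
```

```text
the job is handed in; nothing more can be done
None
```

The hatch is back in the box, flat on the ledges with both ends under the lips; it was pressed on the earth contact at roughly 10 N, eased off and released, and the job was handed in at about 40 s.

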